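Open the left-hand mould press and draw the mould out

TASK

Open the small hand press: its pale round hand nut has a left-hand thread, so unscrew it by turning it clockwise until the line engraved on its top points at the line engraved on the bridge. Then slide the aluminium mould out by its upright grip until you feel it come up against the hidden stop, keep a light pull on it there for a second to be sure without forcing it, and let go, leaving it drawn out. Do not squeeze the thin-walled nut hard, do not tug on the mould while it is still clamped, and leave the loose things on the press board where they are.

Things in the scene. Friction and masses are not known exactly. Their poses are not given: they have to be found in the camera images.
- press: Hand press on a 340 x 360 x 12 mm plywood board, fixed. Origin: underside of the board, straight below the nut's axis; z up. The mould slides out along the press's -x between guide rails (tops at z 36 mm, 2 mm play each side) on a bed with its top at z 22 mm. A grey bridge 100 (x) x 184 (y) x 18 mm spans the mould, top at z 84 mm, with a 32 mm boss up to z 94 mm below the nut.
- index_line (a point): Middle of the dark line, 18 x 5 mm, engraved on the bridge's top on its far (+x) side, 38 mm from the nut's axis; axes as the press.
- spindle: Steel spindle under the nut; moves only up and down, with the nut: up 1.94 mm per rad of clockwise turn (seen from above), down if turned anticlockwise. Origin: press origin plus the rise. Its 18 mm foot starts 2 to 5 mm deep in a 25 mm square pocket in the mould's top and locks it; with the nut's line on the index line it is 2 mm clear above the mould.
- nut_mid (a point): Centre of the hand nut, on its axis: round, pale grey plastic, thin-walled, finely ribbed, 48 mm across, 32 mm tall, underside 15 mm or more above the bridge. It needs about 0.2 N m to turn, stays where left, and slips in a weak grip: about 15 N per finger is right; 60 N or more from both fingers together spoils it. The nut's x axis points along its engraved line.
- nut_line (a point): Point on the dark radial line (18 x 5 mm, running on down the side) engraved on the nut's top, 20 mm from the nut's axis. At the start it lies 2.1 to 3.4 rad of clockwise turn before the index line. The thread ends 0.8 rad beyond the index line.
- mould: Loose aluminium mould, a plate 170 x 87 x 24 mm lying on the press bed, about 0.3 to 0.65 kg, long side along its x. Origin on its underside below the pocket, 50 mm from its rear and 120 mm from its front (-x) face; axes as the press. At the start its origin is under the nut. Sliding it takes 2 to 8 N.
- mould_grip (a point): Grip point on the mould's upright grip: a flat aluminium blade 12 mm thick (y), 36 mm long (x), standing 42 mm up from the mould's top near its front end; this point is 24 mm above the mould's top and 18 mm below the blade's top.
- stop: Travel stop of the mould: a steel plate flush in the bed under the mould, with a rigid pin in a blind groove in the mould's underside, out of sight. Origin fixed at the press origin raised 22 mm; it does not tell where the pin is. The pin's setting differs each time: it stops the mould after 22 to 62 mm of travel. A pull of about 5 to 12 N on it is right, over 25 N is forcing it.
- spare_nut: A loose spare hand nut of the same size, without an engraved line, lying on the board beside the press, 48 mm across and 32 mm tall; leave alone. Origin at its underside.
- jar: Small clear jar with white cap on the board on the other side, 42 mm across, 55 mm tall; leave alone. Origin at its underside.
Things that resemble listed ones, but are neither listed nor needed, are in the scene too. What is shaped like the mould but blue or green is not meant.

How it is judged:
By the outcome, as a careful person would: the job done as asked, in the order asked, and still so for the second after the job is handed in, with the robot touching nothing.
It also fails if it takes over 72 s, if anything falls off the work surface, if the arm or the gripper's body presses on something with over 40 N, if the wrist force passes 120 N, or if a joint passes its speed limit or range.

ROBOT

A 7-joint arm with a two-finger parallel gripper is mounted at the origin on the work surface. World frame = base frame: x ahead of the robot, y to its left, z up, the work surface at z = 0. Lengths are in m, angles in rad, forces in N, time in s.
With the tool pointing down it reaches from about 0.425 to 0.825 m from the base axis. Payload 3.6 kg.
Tool frame: the origin (TCP) lies at the very end of the fingers, on their centre line; the grasp point (between the pads) lies 19 mm behind it; z points along the fingers, y is the direction in which the jaws open and shut (so a half turn about z gives the same grasp; the last joint's range is limited). The gripper opens to 93 mm and grips with 3 to 60 N. Pads are 15 mm wide; open, the fingers measure 128 mm over their backs; the gripper's body (75 mm by 188 mm) begins 65 mm behind the grasp point.
Start: joints at [-1.248, 0.615, -0.013, 1.423, 0.008, 1.103, -0.04], TCP at [0.222, 0.611, 0.183] pointing down, gripper open.
Joint ranges: [-3.12, 3.12], [-0.3, 2.06], [-1.34, 1.32], [0.26, 2.42], [-1.36, 4.5], [0.01, 1.98], [-2.84, 2.84]. Speed limits (rad/s): [2.79, 2.79, 3.14, 3.14, 3.14, 3.14, 3.14].

INTERFACE

Orientations are given as a unit quaternion [w, x, y, z].
In Python, from cell import arm gives the robot as it stands.
- The arm moves only by the tool drive_tool, never from a script. Its argument "steps" is a list of rows, each a list of 3 entries, a list of its own where there are three numbers: the turn, a rotation vector about the tool's x, y, z in rad, then the shift along the tool's x, y, z in mm, then the opening in per cent of the stroke, from 0 (shut) to 100 (fully open). In form: [[[ax, ay, az], [tx, ty, tz], hand], ...]. A call has 1 to 20 rows; each row is the pose to reach, as a shift and turn from the pose measured when the call began, along the tool's axes at that moment; what a row does not reach only later rows make up. A row lasts 1/8 s, in which the tool goes at most 62.5 mm and 10.7 degrees, less where a joint would pass 70% of its speed; a pose out of reach is approached as far as the arm can. A call with a gripper value outside its range is refused whole. The fingers move at their own pace and stop on an object; "force" is the grip in N (left out, the last holds). Time passes only in rows, so rows that repeat a pose let the fingers close. It gives the time, the measured TCP pose, the force and the opening at its end, in the units of the state.
- arm.state(): the state, without advancing time (a new reading comes with each control period).
- arm.camera(name): name is "scene" or "top" or "wrist"; returns a dict with "pixels" (384x512x3 uint8, blue, green, red), "fx", "fy", "cx", "cy" (pixels), "R" (3x3) and "t" (3): a world point X has camera coordinates R X + t. Camera axes: x right, y down, z forward; pixel columns grow to the right and rows downward; lengths in m; the calibration is good to about 2 mm. A picture is of the moment at which its call begins. There is no depth.
- arm.job_done(): hands the job in, once; it reports no verdict.
The state is a dict: "clock": time; "q": joint angles; "dq": joint speeds; "joint_efforts": joint torques, N m; "ee_pos": TCP position; "tcp_rot": TCP orientation; "contact_force": force on the tool from outside, world axes, zero at the start; "ft_torque": the same for the moment, N m; "finger_gap": finger opening in m.
Only numpy, scipy, OpenCV 4.12 (cv2) and the standard library are available. Lean on these libraries where they do the work, as an engineer would, in place of code of your own. Each camera call takes 0.05 s, during which the arm holds its last target.

## Working session

There is one attempt and no reset: what is moved stays moved. The work goes in short steps, Python scripts to look and compute and a tool call to move; the robot and the scene stay as the last step left them, time stands still between calls to the robot, and variables do not carry over. Pictures are saved under pics/ and viewed, and the job is handed in when it is done.

Besides the shell and the picture viewer there is one more tool, called after "Emit:" as name(argument=value, ...) on one line, values as JSON. drive_tool: Moves the arm, as the interface text tells. Its arguments: {"type":"object","properties":{"steps":{"type":"array"},"force":{"type":"number"}},"required":["steps"]}

```bash
mkdir -p pics; ls
cat > h.py <<'E'
import numpy as np, cv2
from cell import arm
def snap(name,fn,save=True):
    c=arm.camera(name); c['img']=np.ascontiguousarray(c['pixels']); cv2.imwrite('pics/'+fn+'.png',c['img']); np.savez('pics/'+fn+'.npz',**{k:c[k] for k in('pixels','fx','fy','cx','cy','R','t')}); return c
def load(fn):
    d=np.load('pics/'+fn+'.npz'); return {k:d[k] for k in d}
def ray(c,u,v):
    R=np.array(c['R']);t=np.array(c['t']);d=R.T@np.array([(u-c['cx'])/c['fx'],(v-c['cy'])/c['fy'],1]);return -R.T@t,d
def onz(c,u,v,z):
    o,d=ray(c,u,v);return o+d*(z-o[2])/d[2]
def proj(c,X):
    p=np.array(c['R'])@X+np.array(c['t']);return np.array([c['fx']*p[0]/p[2]+c['cx'],c['fy']*p[1]/p[2]+c['cy']])
E
python3 - <<'E'
from h import *
for n in('scene','top','wrist'):
    c=snap(n,n+'0'); print(n,-np.array(c['R']).T@c['t'],c['fx'])
print(arm.state())
E
```

```text
pics
scene [ 0.9594577  -0.61802224  1.06573609] 462.78126666783965
top [0.26665141 0.02376568 1.31535737] 451.81205746147504
wrist [0.14826475 0.63646537 0.38395665] 284.7970314690679
{'clock': 0.15, 'q': array([-1.2484849 ,  0.61571358, -0.01263542,  1.4244571 ,  0.00811718,
        1.10340675, -0.04039393]), 'dq': array([ 0.00140724, -0.00294749,  0.00055898, -0.0056115 , -0.00184429,
        0.00010652, -0.00124828]), 'joint_efforts': array([ 3.91618478e-04, -4.59348571e+01,  2.09614104e-01, -1.65942192e+01,
       -6.09797565e-02,  1.82275067e-02,  1.82979225e-04]), 'ee_pos': array([0.22191796, 0.61025787, 0.18236102]), 'tcp_rot': array([-1.57800722e-04,  1.73477169e-01,  9.84837416e-01, -9.54293064e-04]), 'contact_force': array([-0.22423782, -0.71161599,  0.76639248]), 'ft_torque': array([-0.02685501, -0.02659476,  0.0225876 ]), 'finger_gap': 0.0927943800922177}
```

View pics/scene0.png

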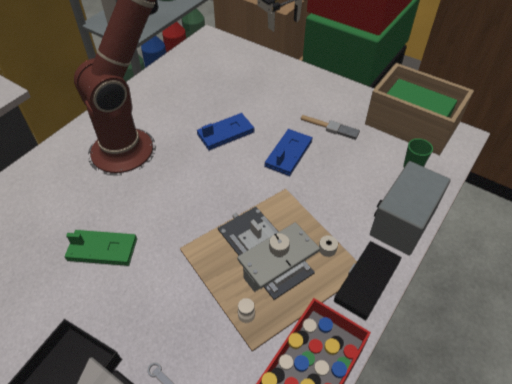

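View pics/top0.png

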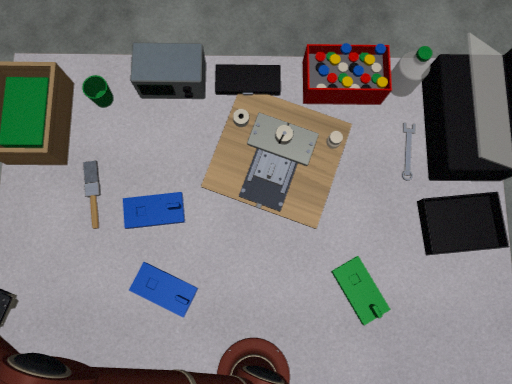

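View pics/wrist0.png

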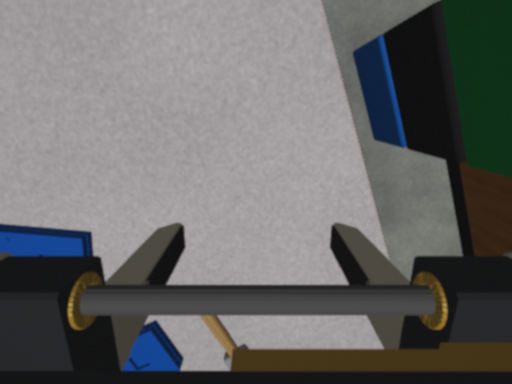

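The top view shows the press board around (280,160). The candidates are the hand nut on the bridge at (284,133), the spare nut on the board at (241,117) and the jar at (336,138). The aluminium mould's grip is at about (272,172). I'll confirm these in an enlarged crop.

Run:
```python
import cv2,numpy as np
a=cv2.imread('pics/top0.png')[85:230,195:360]; cv2.imwrite('pics/top0c.png',cv2.resize(a,None,fx=4.2,fy=4.1,interpolation=cv2.INTER_CUBIC))
a=cv2.imread('pics/scene0.png')[185:345,175:365]; cv2.imwrite('pics/scene0c.png',cv2.resize(a,None,fx=4,fy=3.7,interpolation=cv2.INTER_CUBIC))
```

```text
(no output)
```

View pics/top0c.png

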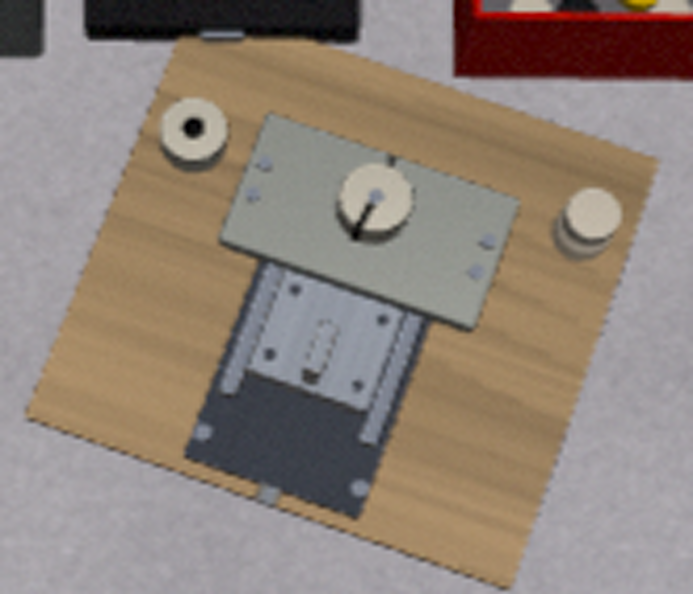

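View pics/scene0c.png

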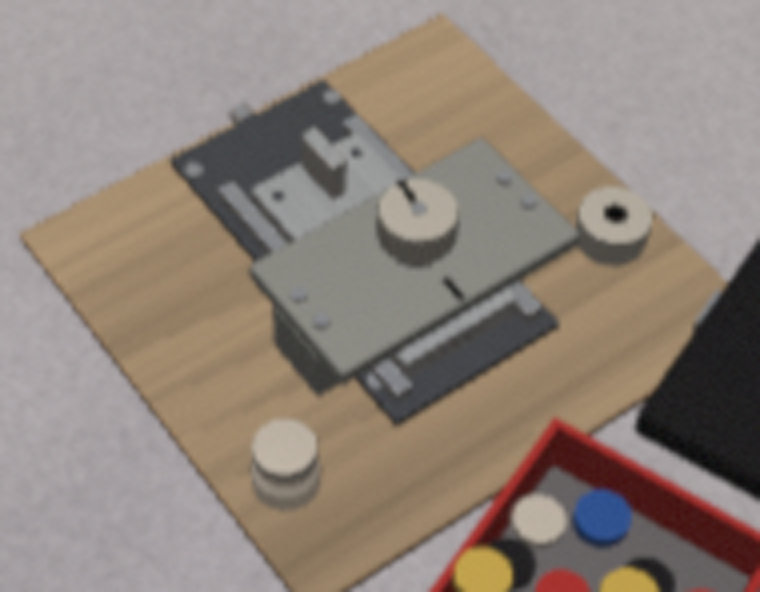

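The crops show the nut with its line at top-crop (375,200), pointing to (357,238). The index line is at (392,158). The spare nut (193,130) has no line and the jar (590,215) is white-capped. The mould grip is at (320,350). Next I'll measure all of these.

Run:
```python
from h import *
c=load('top0'); s=load('scene0')
T=lambda x,y:(x/4.2+195-.4,y/4.1+85-.4)
S=lambda x,y:(x/4+175-.4,y/3.7+185-.4)
f=lambda p:np.round(p,4)
b=[onz(c,*T(*p),.012) for p in((28,418),(510,588),(658,158))]
print('board',f(b),np.linalg.norm(b[0]-b[1]),np.linalg.norm(b[1]-b[2]))
br=[onz(c,*T(*p),.084) for p in((268,113),(520,198),(473,329),(221,241))]
print('bridge',f(br),f(np.mean(br,0)),[f(np.linalg.norm(br[i]-br[i-1])) for i in range(4)])
for i in(0,1): 
  d=br[1]-br[0] if i==0 else br[2]-br[3]; print('yaw', np.degrees(np.arctan2(d[1],d[0])+np.pi/2))
d=b[1]-b[0];print(np.degrees(np.arctan2(d[1],d[0])+np.pi/2))
print('index',onz(c,*T(392,159),.084),onz(s,*S(453,288),.084))
for z in(.128,.131,.134,.137): print(z,'nut',f(onz(c,*T(375,199),z)),f(onz(s,*S(418,206),z)),'line', f(onz(c,*T(357,236),z)),f(onz(s,*S(406,190),z)))
zg=.022+.024+.042
print('grip',[f(onz(c,*T(*p),zg)) for p in((333,322),(311,374),(322,347))], f(onz(s,*S(325,145),zg)))
```

```text
board [[ 0.5245  0.1556  0.012 ]
 [ 0.4046 -0.1795  0.012 ]
 [ 0.7239 -0.2935  0.012 ]] 0.3558732174056203 0.3390855543013285
bridge [[ 0.729  -0.0098  0.084 ]
 [ 0.6686 -0.1809  0.084 ]
 [ 0.5747 -0.1473  0.084 ]
 [ 0.6357  0.0217  0.084 ]] [ 0.652  -0.0791  0.084 ] [np.float64(0.0985), np.float64(0.1815), np.float64(0.0998), np.float64(0.1797)]
yaw -19.447339419981088
yaw -19.87351970014201
-19.690573555708458
index [ 0.69614732 -0.09426734  0.084     ] [ 0.68921462 -0.0917809   0.084     ]
0.128 nut [ 0.6526 -0.0786  0.128 ] [ 0.6513 -0.0753  0.128 ] line [ 0.6268 -0.0667  0.128 ] [ 0.6386 -0.0689  0.128 ]
0.131 nut [ 0.6517 -0.0784  0.131 ] [ 0.6523 -0.077   0.131 ] line [ 0.6259 -0.0665  0.131 ] [ 0.6396 -0.0707  0.131 ]
0.134 nut [ 0.6507 -0.0781  0.134 ] [ 0.6533 -0.0788  0.134 ] line [ 0.625  -0.0662  0.134 ] [ 0.6406 -0.0724  0.134 ]
0.137 nut [ 0.6497 -0.0779  0.137 ] [ 0.6543 -0.0805  0.137 ] line [ 0.6241 -0.066   0.137 ] [ 0.6416 -0.0742  0.137 ]
grip [array([ 0.5778, -0.0533,  0.088 ]), array([ 0.5413, -0.0386,  0.088 ]), array([ 0.5602, -0.0459,  0.088 ])] [ 0.5612 -0.0436  0.088 ]
```

Press yaw is about -19.7° and the board and bridge sizes check out. The nut axis is at about (0.652,-0.078), and about 3.0 rad of clockwise turn is needed. I'll move above the nut.

Emit:
drive_tool(steps=[[[0,0,0],[-40,-31,-10],100],[[0,0,0],[-80,-62,-25],100],[[0,0,0],[-120,-94,-25],100],[[0,0,0],[-160,-125,-25],100],[[0,0,0],[-200,-156,-25],100],[[0,0,0],[-240,-187,-25],100],[[0,0,0],[-280,-219,-25],100],[[0,0,0],[-320,-250,-25],100],[[0,0,0],[-360,-281,-25],100],[[0,0,0],[-400,-312,-25],100],[[0,0,0],[-440,-344,-25],100],[[0,0,0],[-480,-375,-25],100],[[0,0,0],[-520,-406,-25],100],[[0,0,0],[-560,-437,-25],100],[[0,0,0],[-600,-469,-25],100],[[0,0,0],[-639,-500,-25],100],[[0,0,0],[-639,-500,-25],100],[[0,0,0],[-639,-500,-25],100]], force=15)

```text
clock: 2.4
ee_pos: [0.6512, -0.0771, 0.2077]
tcp_rot: [-0.001, 0.173, 0.985, -0.0]
contact_force: [-0.5, 0.7, 0.3]
finger_gap: 0.0929
```

Run:
```python
from h import *
s=arm.state();print(s['q'],s['ee_pos'],s['tcp_rot'],s['contact_force'],s['clock'])
snap('wrist','w1');snap('scene','s1')
```

```text
[ 0.02582755  0.60791966  0.10501737  1.36953847 -0.06434815  1.16942636
  1.35983675] [ 0.6511539  -0.07705127  0.2077169 ] [-9.54668711e-04  1.73309532e-01  9.84866862e-01 -3.99681869e-04] [-0.48137199  0.70578151  0.25036269] 2.4
```

View pics/w1.png

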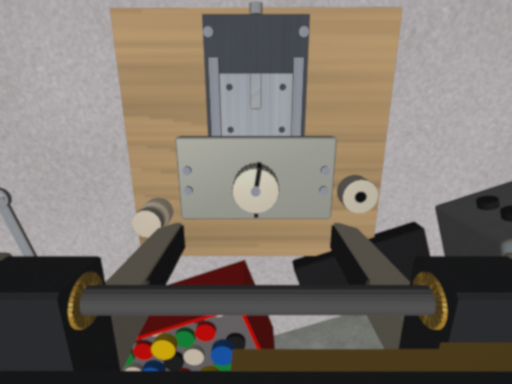

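The wrist view shows the nut top at about (256,189), its line running to (259,163) and the index line at (256,215). The mould grip is at (256,90). Now to measure them precisely.

Run:
```python
from h import *
c=load('w1');im=c['pixels']
a=im[120:230,170:345];cv2.imwrite('pics/w1c.png',cv2.resize(a,None,fx=4.5,fy=4.5,interpolation=cv2.INTER_CUBIC))
hsv=cv2.cvtColor(im,cv2.COLOR_BGR2HSV)
m=((im[...,2].astype(int)-im[...,0]>8)&(im[...,2]>150)).astype(np.uint8);m[:150]=0;m[217:]=0;m[:,:225]=0;m[:,290:]=0
print(m.sum()); ys,xs=np.nonzero(m);print(xs.min(),xs.max(),ys.min(),ys.max())
dk=((im.max(2)<70)).astype(np.uint8);dk[:150]=0;dk[225:]=0;dk[:,240:275]*=1;dk[:,:240]=0;dk[:,275:]=0
n,l,st,ce=cv2.connectedComponentsWithStats(dk)
for i in range(1,n):print(st[i],ce[i])
```

```text
1716
225 289 150 213
[256 163   7  23  76] [258.22368421 172.03947368]
[255 215   2   2   4] [255.5 215.5]
```

View pics/w1c.png

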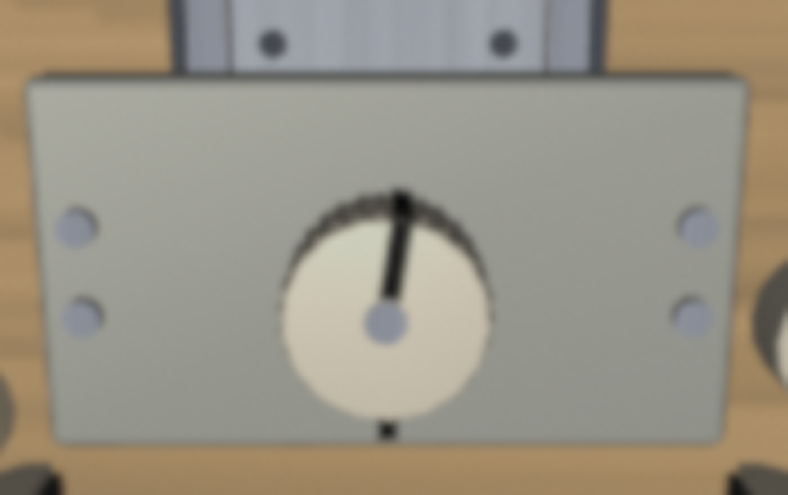

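```bash
cat > m1.py <<'E'
from h import *
c=load('w1'); P=lambda x,y:((x+.5)/4.5+170-.5,(y+.5)/4.5+120-.5)
f=lambda p:np.round(p,4)
for z in(.131,.133,.135):
  w=np.linalg.norm(onz(c,*P(281,320),z)-onz(c,*P(491,320),z))
  C=(onz(c,*P(281,320),z)+onz(c,*P(491,320),z)+onz(c,*P(386,217),z)+onz(c,*P(386,421),z))/4
  l=onz(c,*P(402,224),z);l0=onz(c,*P(390,297),z);d=l-l0;e=l-C
  print(z,w,f(C),np.degrees(np.arctan2(d[1],d[0])),np.degrees(np.arctan2(e[1],e[0])))
  i=onz(c,*P(387,431),.084)
  g=i-C;print('idx',f(i),np.hypot(*g[:2]),np.degrees(np.arctan2(g[1],g[0])))
br=[onz(c,*P(*p),.084) for p in((28,80),(748,80),(725,443),(56,443))]
print('bridge',f(br),f(np.mean(br,0)))
d=br[1]-br[0];print(np.degrees(np.arctan2(d[1],d[0]))+90,np.linalg.norm(d)); d=br[2]-br[3];print(np.degrees(np.arctan2(d[1],d[0]))+90,np.linalg.norm(d))
E
python3 m1.py
```

```text
0.131 0.04753109155597345 [ 0.6531 -0.0808  0.131 ] 151.02634348444835 150.96149766097673
idx [ 0.6952 -0.0962  0.084 ] 0.044824811942888676 -20.12045922794071
0.133 0.04718987410020273 [ 0.6526 -0.0805  0.133 ] 151.02634348444826 150.96149766097656
idx [ 0.6952 -0.0962  0.084 ] 0.04540577634086249 -20.138437942690977
0.135 0.04684865664443209 [ 0.652  -0.0803  0.135 ] 151.02634348444812 150.9614976609765
idx [ 0.6952 -0.0962  0.084 ] 0.04598674509665278 -20.155962394689137
bridge [[ 0.5761 -0.1487  0.084 ]
 [ 0.6376  0.0211  0.084 ]
 [ 0.7297 -0.0109  0.084 ]
 [ 0.6678 -0.1821  0.084 ]] [ 0.6528 -0.0802  0.084 ]
160.10304665468206 0.18060764393677622
160.13080092823924 0.182050562289864
```

Emit:
drive_tool(steps=[[[0,0,0],[-2,-1.5,30],100],[[0,0,0],[-2,-1.5,60],100],[[0,0,0],[-2,-1.5,85],80],[[0,0,0],[-2,-1.5,100],65],[[0,0,0],[-2,-1.5,108],58],[[0,0,0],[-2,-1.5,108],56],[[0,0,0],[-2,-1.5,108],56],[[0,0,0],[-2,-1.5,108],56]], force=15)

```text
clock: 3.5
ee_pos: [0.6531, -0.078, 0.1012]
tcp_rot: [0.0, 0.172, 0.985, -0.0]
contact_force: [-0.3, 0.3, -0.1]
finger_gap: 0.0525
```

Run:
```python
from h import *
c=snap('scene','s2'); cv2.imwrite('pics/s2c.png',cv2.resize(c['img'][150:330,190:370],None,fx=3.3,fy=3.3,interpolation=cv2.INTER_CUBIC))
c=snap('wrist','w2')
```

```text
(no output)
```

View pics/s2c.png

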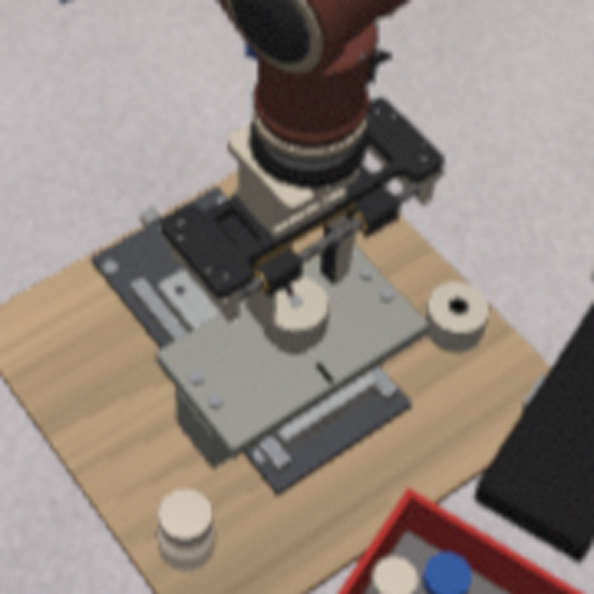

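View pics/w2.png

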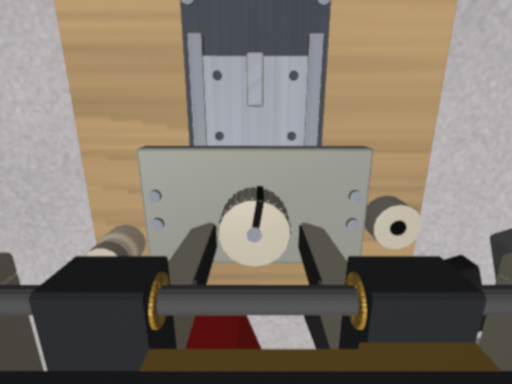

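The scene crop seems to show the nut in front of the fingers at (298,305), so I'll check the alignment by projecting.

Run:
```python
from h import *
c=load('w2');s=load('s2')
p=arm.state()['ee_pos'];print(p)
R=np.array([[-.94,.342,0],[.342,.94,0],[0,0,-1.]])
for nm,cc in(('w',c),('s',s)):
  print(nm,'tcp',proj(cc,p),'grasp',proj(cc,p+[0,0,.019]),[proj(cc,p+R.T[1]*y+np.array([0,0,0])) for y in(-.026,.026)],[proj(cc,p+R.T[1]*y+np.array([0,0,.03])) for y in(-.026,.026)])
for z in (.129,.131,.133):
  print(z,onz(c,254.5,231.5,z),onz(s,*(298/3.3+190-.3,300/3.3+150-.3),z))
  print(np.linalg.norm(onz(c,219,233,z)-onz(c,291,233,z)))
a=c['pixels'][170:290,180:330];cv2.imwrite('pics/w2c.png',cv2.resize(a,None,fx=5,fy=5,interpolation=cv2.INTER_CUBIC))
```

```text
[ 0.65280697 -0.07795212  0.10084789]
w tcp [258.3422396  214.99406667] grasp [258.42522297 224.91615171] [array([224.00622886, 214.86494527]), array([292.67641317, 215.12318117])] [array([218.85703595, 231.39660627]), array([298.10184587, 231.69358637])]
s tcp [278.60482299 247.46846917] grasp [278.89206627 243.19814394] [array([270.07101522, 252.70151414]), array([287.00082119, 242.31993087])] [array([270.3542942 , 245.95983823]), array([287.62580573, 235.47695039])]
0.129 [ 0.65267633 -0.08070358  0.129     ] [ 0.65395813 -0.07543467  0.129     ]
0.047842719239038684
0.131 [ 0.65182894 -0.08037516  0.131     ] [ 0.6546104  -0.07659313  0.131     ]
0.04729198349450811
0.133 [ 0.65098154 -0.08004674  0.133     ] [ 0.65526266 -0.07775159  0.133     ]
0.046741247749977545
```

View pics/w2c.png

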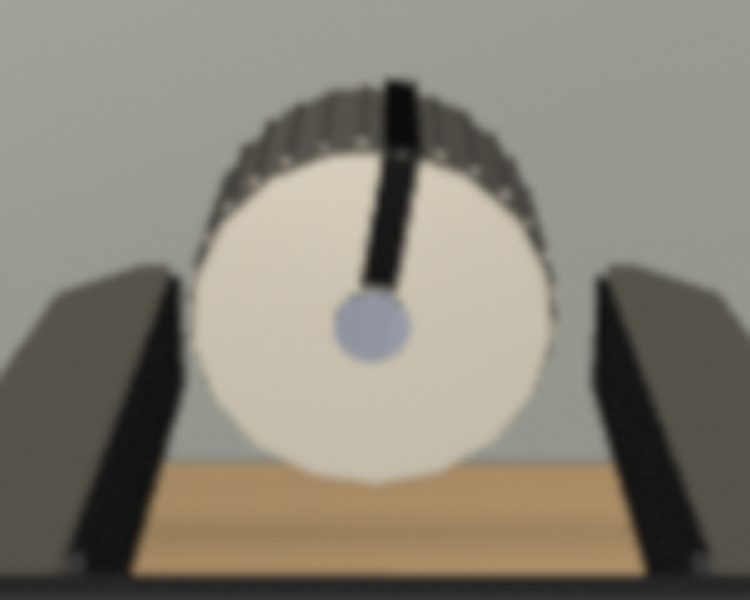

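The fingers straddle the nut with their line on its axis, but the nut sits about 2.5 mm towards tool -y. I'll centre and then close.

Emit:
drive_tool(steps=[[[0,0,0],[0,-2.5,0],56],[[0,0,0],[0,-2.5,0],56],[[0,0,0],[0,-2.5,0],54],[[0,0,0],[0,-2.5,0],52],[[0,0,0],[0,-2.5,0],45],[[0,0,0],[0,-2.5,0],45],[[0,0,0],[0,-2.5,0],45],[[0,0,0],[0,-2.5,0],45]], force=15)

```text
clock: 4.6
ee_pos: [0.652, -0.0803, 0.1009]
tcp_rot: [-0.0, 0.172, 0.985, -0.0]
contact_force: [-0.2, 0.3, 0.2]
finger_gap: 0.0417
```

Run:
```python
from h import *
s=arm.state();print(s['ee_pos'],s['tcp_rot'],s['contact_force'],s['ft_torque'],s['finger_gap'],s['q'][6])
c=snap('wrist','w3')
a=c['img'][170:290,180:330];cv2.imwrite('pics/w3c.png',cv2.resize(a,None,fx=5,fy=5,interpolation=cv2.INTER_CUBIC))
```

```text
[ 0.65196055 -0.08029538  0.10086914] [-3.92826791e-05  1.72215675e-01  9.85059244e-01 -2.12881293e-04] [-0.16525006  0.31242006  0.17094036] [ 0.01871054 -0.04132156  0.01187177] 0.04167170768799027 1.375947539554726
```

View pics/w3c.png

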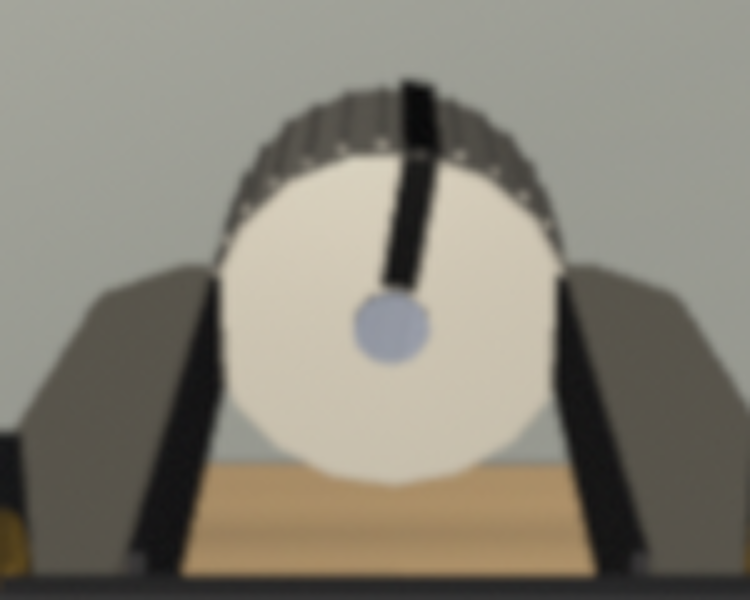

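The finger gap reads 41.7 mm, less than the 48 mm nut and equal to what I commanded. I'll close a bit further at the same low force to see whether there is really contact.

Emit:
drive_tool(steps=[[[0,0,0],[0,0,0],42],[[0,0,0],[0,0,0],42],[[0,0,0],[0,0,0],42]])

```text
clock: 5.03
ee_pos: [0.6519, -0.0803, 0.1008]
tcp_rot: [-0.0, 0.172, 0.985, -0.0]
contact_force: [-0.4, -0.9, -0.3]
finger_gap: 0.039
```

Run:
```python
from h import *
s=arm.state();print(s['ee_pos'],s['tcp_rot'],s['contact_force'],s['ft_torque'],s['finger_gap'],s['q'][6])
c=snap('wrist','w4');d=snap('scene','s4')
a=c['img'][170:290,180:330];a=cv2.resize(a,(400,320),interpolation=cv2.INTER_CUBIC)
b=cv2.resize(d['img'][200:280,230:330],(400,320),interpolation=cv2.INTER_CUBIC)
cv2.imwrite('pics/w4c.png',np.hstack([a,b]))
```

```text
[ 0.65194959 -0.08031326  0.10082108] [-5.80466845e-05  1.72227583e-01  9.85057160e-01 -2.17000279e-04] [-0.36619388 -0.88939009 -0.34895514] [0.0047855  0.03436604 0.00117096] 0.038984118015771806 1.375963008106192
```

View pics/w4c.png

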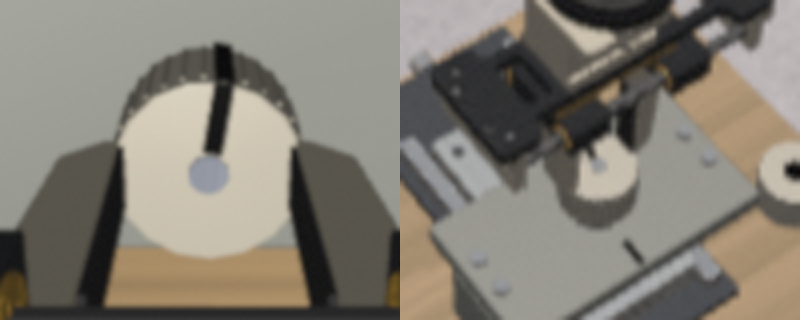

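Run:
```python
from h import *
for n in('w2','w3','w4'):
  im=load(n)['pixels'].astype(int)
  for r in(224,232,240,246):
    row=im[r].max(1)
    print(n,r,' '.join(map(str,row[205:235])),'|',' '.join(map(str,row[282:312])))
```

```text
w2 224 107 99 93 91 90 90 89 89 97 114 129 141 149 146 151 176 196 203 204 204 205 204 205 205 205 205 205 205 205 205 | 201 202 201 201 200 191 166 130 124 144 151 152 152 152 152 150 145 134 122 109 94 90 89 89 90 91 95 101 110 120
w2 232 87 87 87 86 82 72 51 30 23 23 53 102 139 158 184 198 201 202 202 202 202 202 202 202 202 203 202 202 202 202 | 199 200 200 200 200 199 192 168 132 131 147 151 152 151 151 146 123 70 27 22 26 44 67 82 86 87 87 87 87 86
w2 240 85 82 72 51 30 21 20 21 21 23 42 85 126 151 172 191 199 200 200 200 200 200 200 200 200 200 200 200 201 200 | 198 198 198 198 198 194 179 153 143 148 150 151 151 151 149 137 104 55 24 22 21 22 22 28 44 67 82 86 87 87
w2 246 67 43 26 22 20 19 21 20 19 21 33 71 115 144 149 148 163 187 197 198 199 199 199 199 199 199 199 199 199 199 | 197 197 197 194 181 162 152 151 150 150 151 151 151 151 147 130 87 43 22 21 22 22 22 21 22 26 41 63 80 86
w3 224 155 154 152 149 143 136 128 120 110 102 96 93 91 91 91 91 95 104 127 167 198 207 208 209 208 208 209 208 208 208 | 206 205 204 205 205 204 204 202 189 161 130 99 91 91 90 91 91 94 100 106
[... 816 characters left out ...]
3 173 154 124 97 90 91 91 93 97 102 112 120 127 136 143 146 151 154 154 154 155 155 155
w4 232 88 88 88 88 89 89 88 88 88 88 88 88 89 89 88 86 75 53 31 25 55 115 171 200 206 206 206 207 206 206 | 204 203 204 203 201 184 139 73 28 27 46 69 84 88 89 88 88 88 89 88 89 88 89 88 88 88 88 88 89 89
w4 240 89 88 88 89 88 88 88 88 89 88 88 89 88 84 69 44 26 21 22 23 41 91 153 194 204 204 205 204 204 204 | 203 203 203 202 197 172 116 55 25 22 22 26 39 63 82 88 88 88 89 89 88 88 88 89 88 88 88 89 88 88
w4 246 88 89 88 89 88 89 88 89 88 89 88 85 74 53 31 22 22 20 22 22 33 79 142 190 202 203 203 203 203 203 | 202 202 201 201 195 166 101 42 24 21 22 24 23 27 44 69 84 88 88 88 88 88 88 89 88 89 88 88 88 88
```

Run:
```python
from h import *
ims=[]
for n in('s2','s4'):
  d=load(n)
  ims.append(cv2.resize(d['pixels'][205:275,245:315],(400,400),interpolation=cv2.INTER_CUBIC))
cv2.imwrite('pics/s24c.png',np.hstack(ims))
s=load('s4')
p=arm.state()['ee_pos']
R=np.array([[-.94,.342,0],[.342,.94,0],[0,0,-1.]])
for y in(-.02,.02):
  for x in(-.0075,.0075):
    q=proj(s,p+R.T[1]*y+R.T[0]*x); print(y,x,(q-[245,205])*400/70)
```

```text
-0.02 -0.0075 [160.4220842  280.85705158]
-0.02 0.0075 [139.42012275 256.25206528]
0.02 -0.0075 [235.08484259 234.83788093]
0.02 0.0075 [213.81786238 210.86226868]
```

View pics/s24c.png

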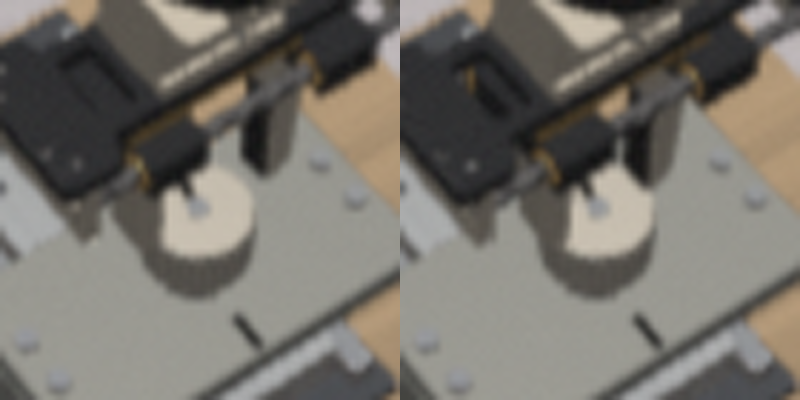

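Both views suggest that the fingertips sit higher than the reported TCP. I'll triangulate the right fingertip.

```bash
cat >> h.py <<'E'
def tri(obs):
    A=np.zeros((3,3));b=np.zeros(3)
    for c,u,v in obs:
        o,d=ray(c,u,v);d=d/np.linalg.norm(d);M=np.eye(3)-np.outer(d,d);A+=M;b+=M@o
    X=np.linalg.solve(A,b);return X,[np.round(proj(c,X)-[u,v],1) for c,u,v in obs]
E
python3 - <<'E'
from h import *
w=load('w2');s=load('s2')
# right finger tip corner, inner front
for wu,wv in((300,223),(304,223)):
  for sx,sy in((242,162),(265,179),(245,150)):
    print((wu,wv),(sx,sy),tri([(w,wu,wv),(s,245+sx/5.714,205+sy/5.714)]))
print(-w['R'].T@w['t'], w['R'][2])
E
```

```text
(300, 223) (242, 162) (array([ 0.6571842 , -0.04959724,  0.13063976]), [array([1.7, 0.7]), array([-0.4,  0.2])])
(300, 223) (265, 179) (array([ 0.66462388, -0.04716436,  0.11899489]), [array([5.7, 2.4]), array([-1.6,  0.7])])
(300, 223) (245, 150) (array([ 0.65589771, -0.0484398 ,  0.13605587]), [array([4.1, 1.7]), array([-1.1,  0.4])])
(304, 223) (242, 162) (array([ 0.65754712, -0.04804106,  0.1299029 ]), [array([-0., -0.]), array([ 0., -0.])])
(304, 223) (265, 179) (array([ 0.66503859, -0.04546287,  0.11807716]), [array([4. , 1.6]), array([-1.1,  0.5])])
(304, 223) (245, 150) (array([ 0.65625723, -0.04691205,  0.13528736]), [array([2.4, 1. ]), array([-0.6,  0.3])])
[ 0.57906273 -0.0521737   0.30274111] [ 0.26468159 -0.09606291 -0.95953925]
```

The tips are really at z≈0.13, about 30 mm above the reported TCP, so the fingers closed above the nut. I'll open, go down 14 mm (safe under either reading) and look again.

Emit:
drive_tool(steps=[[[0,0,0],[0,0,0],60],[[0,0,0],[0,0,0],60],[[0,0,0],[0,0,0],60],[[0,0,0],[0,0,5],60],[[0,0,0],[0,0,10],60],[[0,0,0],[0,0,14],60],[[0,0,0],[0,0,14],60]])

```text
clock: 6.0
ee_pos: [0.6516, -0.0802, 0.0862]
tcp_rot: [-0.001, 0.172, 0.985, -0.0]
contact_force: [-0.1, 0.5, -0.8]
finger_gap: 0.0559
```

```bash
cat > look.py <<'E'
from h import *
import sys
n=sys.argv[1]
s=arm.state();print(s['clock'],s['ee_pos'],s['tcp_rot'],s['contact_force'],s['ft_torque'],s['finger_gap'],s['q'][6])
c=snap('wrist','w'+n);d=snap('scene','s'+n)
a=c['img'][165:295,175:337];a=cv2.resize(a,(400,321),interpolation=cv2.INTER_CUBIC)
b=cv2.resize(d['img'][200:272,240:330],(400,320),interpolation=cv2.INTER_CUBIC)
cv2.imwrite('pics/ws%s.png'%n,np.hstack([a[:320],b]))
E
python3 look.py 5
```

```text
6.0 [ 0.65155433 -0.08021921  0.08623179] [-6.18948294e-04  1.72229168e-01  9.85056689e-01 -2.22323648e-04] [-0.11237112  0.50567519 -0.8208565 ] [0.0273671  0.01701247 0.00638006] 0.05586239541013779 1.3772630214194608
```

View pics/ws5.png

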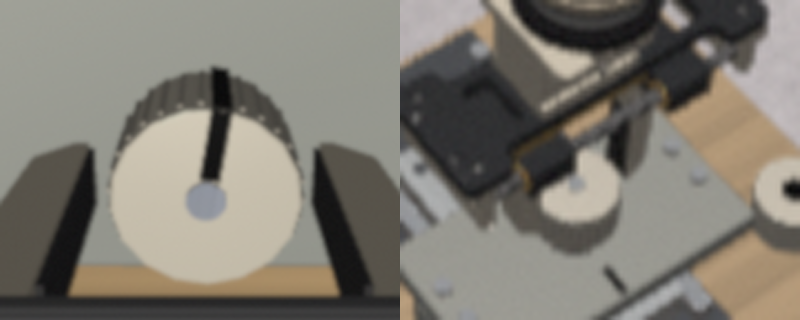

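Run:
```python
from h import *
w=load('w5');R=w['R'];p=arm.state()['ee_pos']
for u in (212.7,301.8):
  for v in (223.5,):
    X=np.array([(u-w['cx'])/w['fx'],(v-w['cy'])/w['fy'],1])*.1787
    X=R.T@(X-w['t']);print(X, X-p, 'toolx',(X-p)@[-.94,.342,0])
w=load('w0') if 0 else load('wrist0')
```

```text
[ 0.63395342 -0.10449136  0.12224184] [-0.0180278  -0.02414857  0.03541044] toolx 0.008687316094748446
[ 0.65287368 -0.05188318  0.12217443] [0.00089247 0.02845961 0.03534303] toolx 0.008894266875539486
```

The tip front corners are 30–35 mm above the reported TCP, which agrees with the empty close. I'll go down gently in steps, watching the force.

Emit:
drive_tool(steps=[[[0,0,0],[0,0,2],60],[[0,0,0],[0,0,3.5],60],[[0,0,0],[0,0,5],60],[[0,0,0],[0,0,5],60]])

```text
clock: 6.6
ee_pos: [0.6519, -0.0803, 0.0816]
tcp_rot: [-0.0, 0.172, 0.985, -0.0]
contact_force: [0.4, 0.1, 0.3]
finger_gap: 0.056
```

Emit:
drive_tool(steps=[[[0,0,0],[0,0,3],60],[[0,0,0],[0,0,6],60],[[0,0,0],[0,0,9],60],[[0,0,0],[0,0,9],60]])

```text
clock: 7.1
ee_pos: [0.6516, -0.0803, 0.0722]
tcp_rot: [-0.001, 0.172, 0.985, -0.0]
contact_force: [-0.3, -0.4, -0.2]
finger_gap: 0.0558
```

```bash
python3 look.py 6
```

```text
7.1 [ 0.65159565 -0.08026165  0.07219746] [-6.07687716e-04  1.72228566e-01  9.85056796e-01 -2.47657474e-04] [-0.32277028 -0.42984653 -0.21494254] [ 0.03005304 -0.0257878  -0.04300873] 0.055847969809996234 1.3785729773289985
```

View pics/ws6.png

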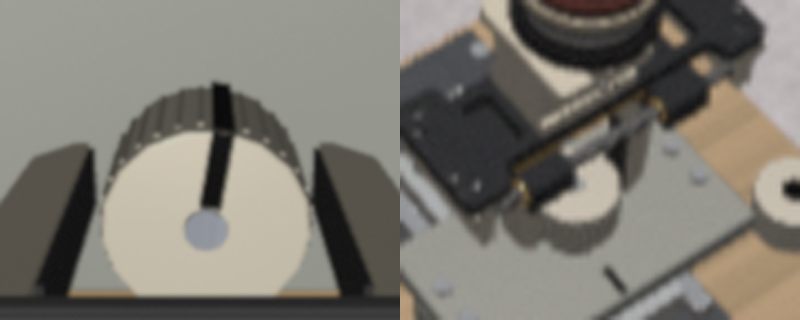

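The reported TCP is below the bridge top with no contact, so the offset is confirmed. The fingers are centred on the nut. I'll close at 15 N.

Emit:
drive_tool(steps=[[[0,0,0],[0,0,2],60],[[0,0,0],[0,0,2],55],[[0,0,0],[0,0,2],53],[[0,0,0],[0,0,2],51],[[0,0,0],[0,0,2],45],[[0,0,0],[0,0,2],40],[[0,0,0],[0,0,2],40],[[0,0,0],[0,0,2],40]], force=15)

```text
clock: 8.2
ee_pos: [0.652, -0.0799, 0.0706]
tcp_rot: [-0.0, 0.172, 0.985, 0.0]
contact_force: [0.1, 1.0, 0.3]
finger_gap: 0.0478
```

```bash
python3 look.py 7
```

```text
8.2 [ 0.6520421  -0.07992962  0.07063662] [-1.28173402e-04  1.72132571e-01  9.85073784e-01  3.01652932e-05] [0.08189982 0.99740726 0.28986484] [ 0.21337444 -0.14139032 -0.01950099] 0.04780542206014765 1.378753419930236
```

View pics/ws7.png

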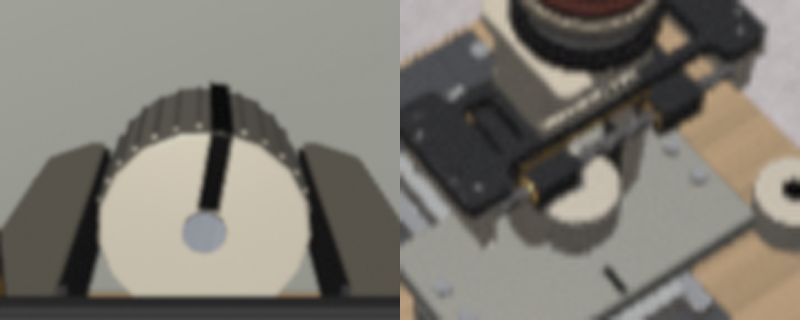

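The nut is gripped (gap 47.8 mm). I'll do a first clockwise turn of 0.6 rad, rising 1.94 mm/rad.

Emit:
drive_tool(steps=[[[0,0,0.1],[0,0,-0.2],40],[[0,0,0.2],[0,0,-0.4],40],[[0,0,0.3],[0,0,-0.6],40],[[0,0,0.4],[0,0,-0.8],40],[[0,0,0.5],[0,0,-1.0],40],[[0,0,0.6],[0,0,-1.2],40],[[0,0,0.6],[0,0,-1.2],40]], force=15)

```text
clock: 9.18
ee_pos: [0.6525, -0.0794, 0.0718]
tcp_rot: [0.0, 0.455, 0.89, 0.0]
contact_force: [2.4, 1.6, -1.1]
finger_gap: 0.0481
```

```bash
python3 look.py 8
```

```text
9.175 [ 0.65250659 -0.07938515  0.07182267] [1.53649739e-04 4.55219288e-01 8.90379288e-01 3.15739576e-04] [ 2.35135101  1.64424929 -1.07968126] [ 0.2838941  -0.29164033 -0.22582087] 0.048078124239890094 0.9020944723907232
```

View pics/ws8.png

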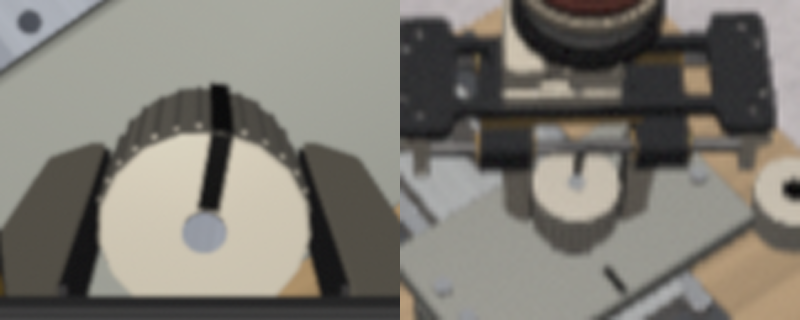

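No slip: the nut turned with the tool. By tool angle about 2.38 rad remain. I'll turn 1.8 more and re-measure.

Emit:
drive_tool(steps=[[[0,0,0.12],[0,0,-0.2],40],[[0,0,0.24],[0,0,-0.5],40],[[0,0,0.36],[0,0,-0.7],40],[[0,0,0.48],[0,0,-0.9],40],[[0,0,0.6],[0,0,-1.2],40],[[0,0,0.72],[0,0,-1.4],40],[[0,0,0.84],[0,0,-1.6],40],[[0,0,0.96],[0,0,-1.9],40],[[0,0,1.08],[0,0,-2.1],40],[[0,0,1.2],[0,0,-2.3],40],[[0,0,1.32],[0,0,-2.6],40],[[0,0,1.44],[0,0,-2.8],40],[[0,0,1.56],[0,0,-3.0],40],[[0,0,1.68],[0,0,-3.3],40],[[0,0,1.8],[0,0,-3.5],40],[[0,0,1.8],[0,0,-3.5],40]], force=15)

```text
clock: 11.28
ee_pos: [0.6544, -0.0799, 0.0754]
tcp_rot: [0.001, 0.98, 0.198, 0.002]
contact_force: [5.6, -0.9, -3.6]
finger_gap: 0.0475
```

```bash
python3 look.py 9
```

```text
11.275 [ 0.65442008 -0.07989898  0.07538591] [8.01030926e-04 9.80231250e-01 1.97842738e-01 2.07504026e-03] [ 5.56480071 -0.9077214  -3.57435591] [-0.05400359 -1.0910657  -0.18805559] 0.04753305937286044 -0.5535550491357786
```

View pics/ws9.png

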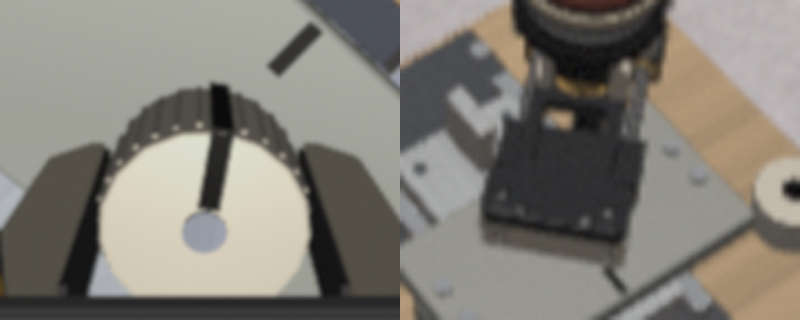

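View pics/w9.png

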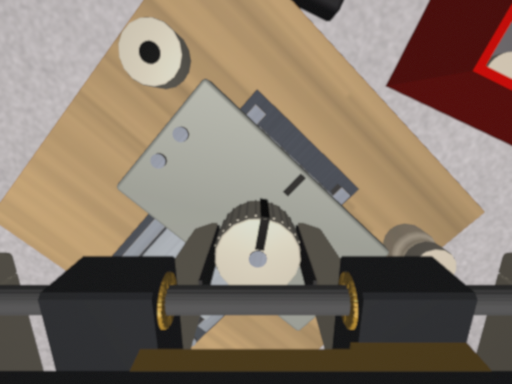

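```bash
cat > ang.py <<'E'
from h import *
import sys
n=sys.argv[1]; c=load(n); im=c['pixels']; az=lambda d:np.degrees(np.arctan2(d[1],d[0]))
dk=(im.max(2)<75).astype(np.uint8); dk[:140]=0; dk[262:]=0; dk[:,:225]=0; dk[:,310:]=0
k,l,st,ce=cv2.connectedComponentsWithStats(dk)
for i in range(1,k):
    if st[i][4]<12: continue
    ys,xs=np.nonzero(l==i); print(st[i],ce[i])
    a=cv2.fitLine(np.stack([xs,ys],1).astype(np.float32),cv2.DIST_L2,0,.01,.01).ravel()
    P=[onz(c,a[2]+s*a[0]*8,a[3]+s*a[1]*8,.084) for s in(-1,1)]
    print('  mid@.084',onz(c,*ce[i],.084),'az',az(P[1]-P[0]))
E
python3 ang.py w9
python3 - <<'E'
import cv2,numpy as np
im=cv2.imread('pics/w9.png')[160:290,190:320];cv2.imwrite('pics/w9c.png',cv2.resize(im,(600,600),interpolation=cv2.INTER_CUBIC))
E
```

```text
[285 175  19  20 119] [293.66386555 184.44537815]
  mid@.084 [ 0.68881941 -0.09421581  0.084     ] az -19.473676453428457
[256 199  15  51 416] [263.         221.76682692]
  mid@.084 [ 0.65453841 -0.08546297  0.084     ] az 18.086697725025733
[245 203   4  11  27] [246.81481481 207.96296296]
  mid@.084 [ 0.65983811 -0.07051777  0.084     ] az 14.820212459968678
[255 202   2  11  21] [255.47619048 207.23809524]
  mid@.084 [ 0.66276619 -0.07604899  0.084     ] az -156.4710251201029
[271 204   4  12  29] [272.24137931 210.10344828]
  mid@.084 [ 0.66544083 -0.088044    0.084     ] az -146.1626309802757
[237 206   5  12  35] [238.74285714 211.65714286]
  mid@.084 [ 0.65495853 -0.06621652  0.084     ] az 10.328059770389228
[278 209   5  11  23] [280.17391304 214.30434783]
  mid@.084 [ 0.66471079 -0.09464367  0.084     ] az -141.95677218331983
[225 210  10  18  53] [229.56603774 218.0754717 ]
  mid@.084 [ 0.64775932 -0.0619138   0.084     ] az -9.44645148659488
[284 213  26  49 274] [299.68978102 241.5729927 ]
  mid@.084 [ 0.65055302 -0.11695434  0.084     ] az -133.7605681906495
```

View pics/w9c.png

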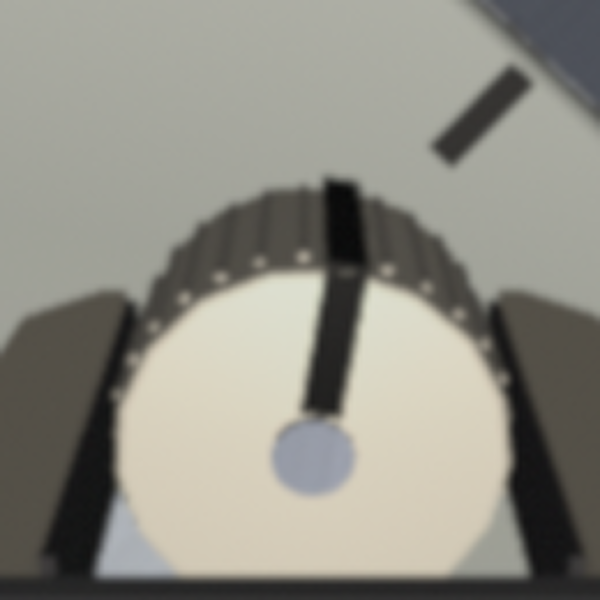

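Run:
```python
from h import *
c=load('w9');P=lambda x,y:((x+.5)/4.615+190-.5,(y+.5)/4.615+160-.5)
z=.1355
a,b,o=[onz(c,*P(*p),z) for p in((322,412),(346.5,273),(314,455))]
az=lambda d:np.degrees(np.arctan2(d[1],d[0]))
print(o,az(b-a),az(b-o))
i=onz(c,*P(481,115),.084);print(i,az(i-o), np.hypot(*(i-o)[:2]))
```

```text
[ 0.65237477 -0.08192892  0.1355    ] 13.944991054372787 13.82435650876152
[ 0.68881185 -0.09435089  0.084     ] -18.82505153904447 0.03849631573932263
```

The line is now at 13.9° and the index line at about -19.7°, so 0.586 rad remain. The index point measures 38.5 mm from the nut centre, which matches the given 38 mm.

Emit:
drive_tool(steps=[[[0,0,0.12],[0,0,-0.2],40],[[0,0,0.24],[0,0,-0.5],40],[[0,0,0.36],[0,0,-0.7],40],[[0,0,0.46],[0,0,-0.9],40],[[0,0,0.54],[0,0,-1.1],40],[[0,0,0.586],[0,0,-1.2],40],[[0,0,0.586],[0,0,-1.2],40],[[0,0,0.586],[0,0,-1.2],40]], force=15)

```text
clock: 12.38
ee_pos: [0.6546, -0.0806, 0.0765]
tcp_rot: [0.0, 0.996, -0.093, 0.003]
contact_force: [4.0, -0.5, -3.0]
finger_gap: 0.0477
```

```bash
python3 look.py 10
python3 - <<'E'
import cv2,numpy as np
im=cv2.imread('pics/w10.png')[160:290,190:320];cv2.imwrite('pics/w10c.png',cv2.resize(im,(600,600),interpolation=cv2.INTER_CUBIC))
E
```

```text
12.375 [ 0.65458305 -0.08061173  0.07650007] [ 3.41236016e-04  9.95676838e-01 -9.28486664e-02  2.57749746e-03] [ 4.02572147 -0.52173041 -2.95846065] [-0.30825201 -0.5658632   0.07028563] 0.04768940364040117 -1.044101513131868
```

View pics/w10c.png

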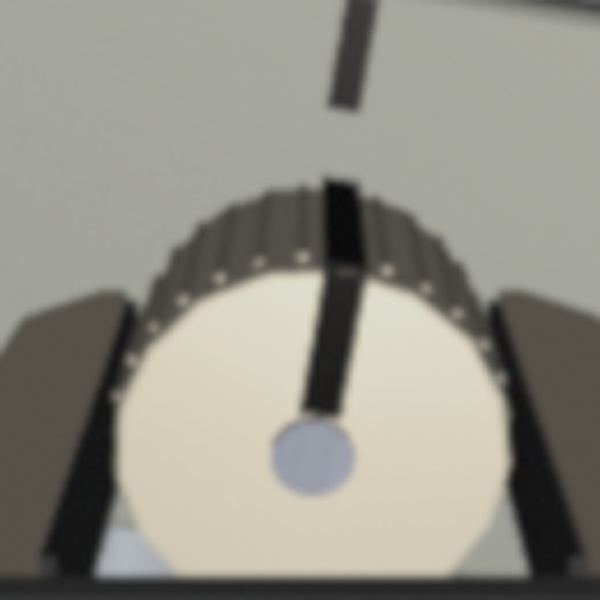

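The nut line and index line are now parallel. I'll release and lift straight up to check.

Emit:
drive_tool(steps=[[[0,0,0],[0,0,0],52],[[0,0,0],[0,0,0],60],[[0,0,0],[0,0,0],65],[[0,0,0],[0,0,0],65],[[0,0,0],[0,0,-20],70],[[0,0,0],[0,0,-50],70],[[0,0,0],[0,0,-90],70],[[0,0,0],[0,0,-120],70],[[0,0,0],[0,0,-120],70],[[0,0,0],[0,0,-120],70]], force=15)

```text
clock: 13.72
ee_pos: [0.6536, -0.0802, 0.1963]
tcp_rot: [0.0, 0.996, -0.093, 0.002]
contact_force: [0.2, 0.5, -1.1]
finger_gap: 0.0653
```

Run:
```python
from h import *
s=arm.state();print(s['clock'],s['ee_pos'],s['tcp_rot'],s['contact_force'],s['q'])
c=snap('wrist','w11'); cv2.imwrite('pics/w11c.png',cv2.resize(c['img'][100:260,180:340],(640,640),interpolation=cv2.INTER_CUBIC))
```

```text
13.725 [ 0.65358152 -0.08015187  0.19634461] [ 1.10695270e-04  9.95655417e-01 -9.30865863e-02  2.27273455e-03] [ 0.24042573  0.54598375 -1.12655428] [-0.3884228   0.78279498  0.97324248  1.40024689 -0.65278462  1.29262198
 -1.13602584]
```

View pics/w11c.png

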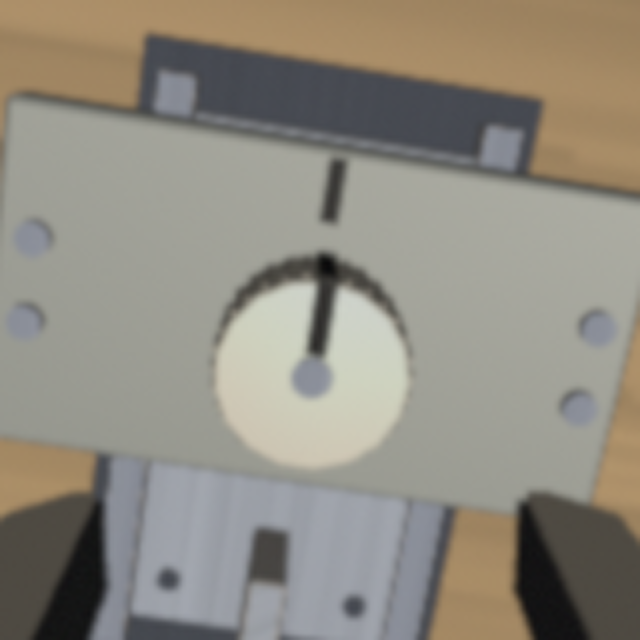

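View pics/w11.png

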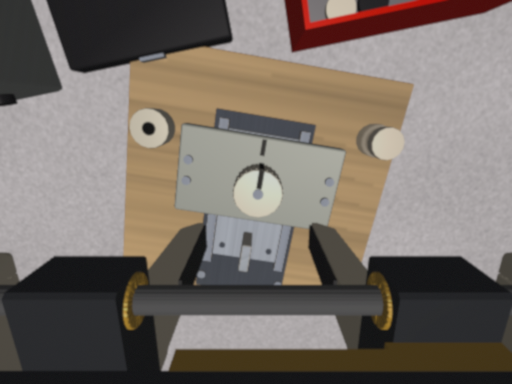

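Run:
```python
from h import *
c=load('w11');P=lambda x,y:((x+.5)/4+180-.5,(y+.5)/4+100-.5)
az=lambda d:np.degrees(np.arctan2(d[1],d[0]))
for z in(.134,.138):
  a,b,o=[onz(c,*P(*p),z) for p in((316,352),(325,283),(312,377))]
  L,Rr,T,B=[onz(c,*P(*p),z) for p in((214,375),(410,375),(312,280),(312,469))]
  C=(L+Rr+T+B)/4
  i1,i2=[onz(c,*P(*p),.084) for p in((329,222),(338,160))]
  im=(i1+i2)/2
  print(z,C,np.linalg.norm(L-Rr),az(b-a),az(b-C),'idx',im,az(i2-i1),az(im-C),np.hypot(*(im-C)[:2]))
# blade top visible (dark front end 252..290,528..583 )
zt=.088
print('blade top ends', onz(c,*P(265,585),zt))
for p in((10,95),(640,198),):print(onz(c,*P(*p),.084))
d=onz(c,*P(640,196),.084)-onz(c,*P(10,95),.084);print('bridge yaw',az(d)+90)
```

```text
0.134 [ 0.65202412 -0.08134126  0.134     ] 0.047488353488417206 -17.71544300599348 -18.241067526180764 idx [ 0.68832542 -0.09422738  0.084     ] -18.59555749318569 -19.543687970754686 0.03852059613635813
0.138 [ 0.6532041  -0.08155585  0.138     ] 0.04677006659813911 -17.71544300599349 -18.241067526180732 idx [ 0.68832542 -0.09422738  0.084     ] -18.59555749318569 -19.83910150291746 0.037337307532340096
blade top ends [ 0.57657187 -0.0529151   0.088     ]
[ 0.72974742 -0.01336553  0.084     ]
[ 0.67090919 -0.17693936  0.084     ]
bridge yaw -19.607029569441053
```

The nut line is within about 1.5° of the index line, with centre and spacing as expected. Now I'll go over the mould grip at about (0.5597,-0.0468), turning the tool back so that its x axis lies along the pull direction.

Emit:
drive_tool(steps=[[[0,0,-0.17],[-6,-1,0],70],[[0,0,-0.34],[-12,-2,0],70],[[0,0,-0.51],[-18,-3,0],70],[[0,0,-0.68],[-24,-4,0],70],[[0,0,-0.85],[-30,-5,0],70],[[0,0,-1.02],[-36,-6,0],70],[[0,0,-1.19],[-42,-7,0],70],[[0,0,-1.36],[-48,-8,0],70],[[0,0,-1.53],[-54,-9,0],70],[[0,0,-1.7],[-60,-10,0],70],[[0,0,-1.87],[-66,-11,0],70],[[0,0,-2.04],[-72,-12,0],70],[[0,0,-2.21],[-78,-13,0],70],[[0,0,-2.38],[-84,-14,0],70],[[0,0,-2.55],[-90,-15,0],70],[[0,0,-2.72],[-96,-15.5,0],70],[[0,0,-2.88],[-98.5,-15.5,0],70],[[0,0,-2.984],[-98.5,-15.5,0],70],[[0,0,-2.984],[-98.5,-15.5,0],70],[[0,0,-2.984],[-98.5,-15.5,0],70]], force=15)

```text
clock: 16.27
ee_pos: [0.559, -0.0464, 0.1946]
tcp_rot: [0.001, 0.172, 0.985, -0.0]
contact_force: [-0.2, -0.1, 0.7]
finger_gap: 0.0648
```

Run:
```python
from h import *
s=arm.state();print(s['clock'],s['ee_pos'],s['tcp_rot'],s['contact_force'],s['q'])
q=s['tcp_rot'];print(np.degrees(2*np.arctan2(q[2],q[1])))
c=snap('wrist','w12'); cv2.imwrite('pics/w12c.png',cv2.resize(c['img'][80:280,160:360],(600,600),interpolation=cv2.INTER_CUBIC))
print(proj(c,s['ee_pos']),proj(c,s['ee_pos']+[0,0,.031]),proj(c,np.array([s['ee_pos'][0],s['ee_pos'][1],.088])))
```

```text
16.275 [ 0.55901388 -0.04639784  0.19462349] [ 9.39438546e-04  1.71938285e-01  9.85107275e-01 -6.78815279e-06] [-0.20909477 -0.14803858  0.71159398] [-0.08949461  0.46769359  0.20224846  1.67784147 -0.10728468  1.00502705
  1.37423472]
160.1989228133488
[258.33136099 215.22521588] [258.50490653 232.53339781] [257.98232423 180.41480388]
```

View pics/w12c.png

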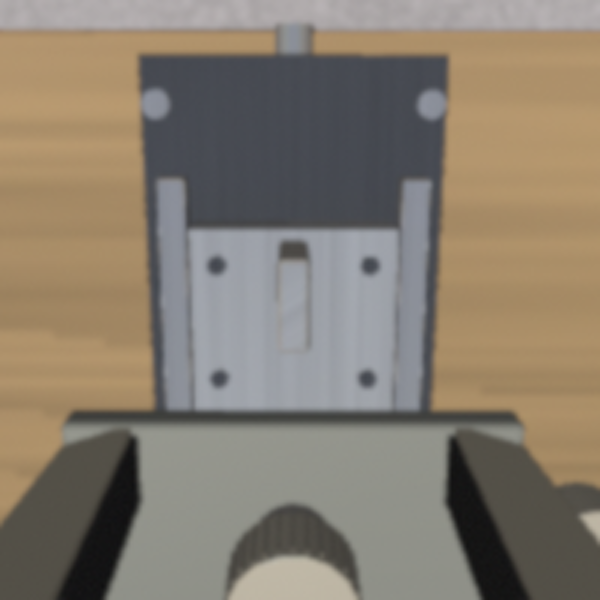

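The blade top centre is at about (258,181.5), against an expected (258,180.4), so the jaws are aligned. Descending with a narrower opening.

Emit:
drive_tool(steps=[[[0,0,0],[0,0,30],50],[[0,0,0],[0,0,60],42],[[0,0,0],[0,0,90],40],[[0,0,0],[0,0,115],40],[[0,0,0],[0,0,130],40],[[0,0,0],[0,0,135],40],[[0,0,0],[0,0,135],40]], force=10)

```text
clock: 17.2
ee_pos: [0.5598, -0.0465, 0.0601]
tcp_rot: [0.001, 0.172, 0.985, -0.0]
contact_force: [0.3, -0.5, 0.0]
finger_gap: 0.0372
```

```bash
cat > look2.py <<'E'
from h import *
import sys
n=sys.argv[1]
s=arm.state();print(s['clock'],s['ee_pos'],s['contact_force'],s['ft_torque'],s['finger_gap'])
c=snap('wrist','w'+n);d=snap('scene','s'+n)
a=c['img'][140:300,158:358];a=cv2.resize(a,(400,320),interpolation=cv2.INTER_CUBIC)
b=cv2.resize(d['img'][180:276,190:310],(400,320),interpolation=cv2.INTER_CUBIC)
cv2.imwrite('pics/ws%s.png'%n,np.hstack([a,b]))
E
python3 look2.py 13
```

```text
17.2 [ 0.55983929 -0.04646852  0.06010486] [ 0.3255797  -0.53802735  0.00716862] [0.03906866 0.00656265 0.04588783] 0.037192313284690456
```

View pics/ws13.png

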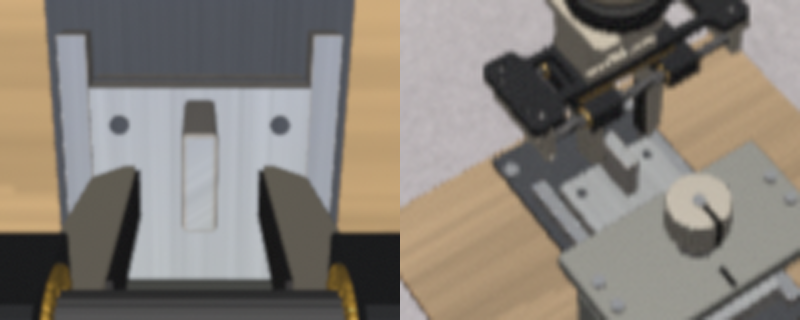

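The fingers straddle the blade, with the tips just at its top. I'll descend the last part.

Emit:
drive_tool(steps=[[[0,0,0],[0,0,8],40],[[0,0,0],[0,0,16],40],[[0,0,0],[0,0,22],40],[[0,0,0],[0,0,22],40]])

```text
clock: 17.8
ee_pos: [0.5597, -0.0465, 0.0379]
tcp_rot: [0.001, 0.172, 0.985, -0.0]
contact_force: [-0.2, 0.3, 0.7]
finger_gap: 0.0374
```

Emit:
drive_tool(steps=[[[0,0,0],[0,0,4],40],[[0,0,0],[0,0,8],40],[[0,0,0],[0,0,11],40],[[0,0,0],[0,0,11],40]])

```text
clock: 18.3
ee_pos: [0.5596, -0.0464, 0.0266]
tcp_rot: [0.001, 0.172, 0.985, -0.0]
contact_force: [-0.2, -0.4, -0.4]
finger_gap: 0.0373
```

```bash
python3 look2.py 14
```

```text
18.3 [ 0.55958251 -0.04644468  0.0266437 ] [-0.21068667 -0.35680195 -0.3600172 ] [-0.00630889  0.00672885 -0.02937047] 0.03726473615808585
```

View pics/ws14.png

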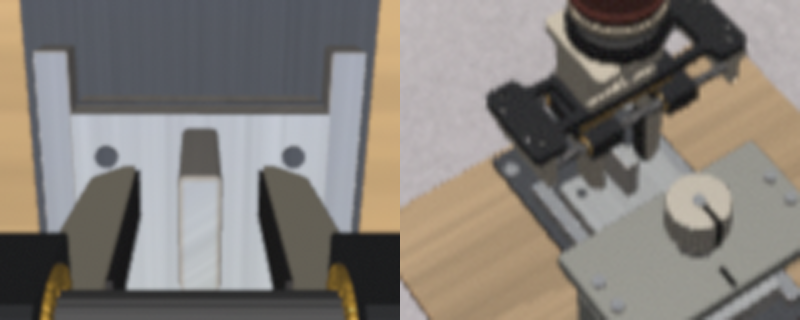

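Emit:
drive_tool(steps=[[[0,0,0],[0,0,0],28],[[0,0,0],[0,0,0],20],[[0,0,0],[0,0,0],15],[[0,0,0],[0,0,0],10],[[0,0,0],[0,0,0],5],[[0,0,0],[0,0,0],5],[[0,0,0],[0,0,0],5]], force=25)

```text
clock: 19.27
ee_pos: [0.5599, -0.0465, 0.027]
tcp_rot: [0.001, 0.172, 0.985, 0.0]
contact_force: [0.1, 0.6, 0.7]
finger_gap: 0.012
```

```bash
python3 look2.py 15; python3 -c "
from cell import arm;print(arm.state()['contact_force'])"
```

```text
19.275 [ 0.55987038 -0.04645309  0.02700501] [0.11365973 0.55276094 0.74035228] [-0.02730536  0.03822613 -0.01674175] 0.012041694152939587
[0.10087963 0.39209118 1.37788467]
```

View pics/ws15.png

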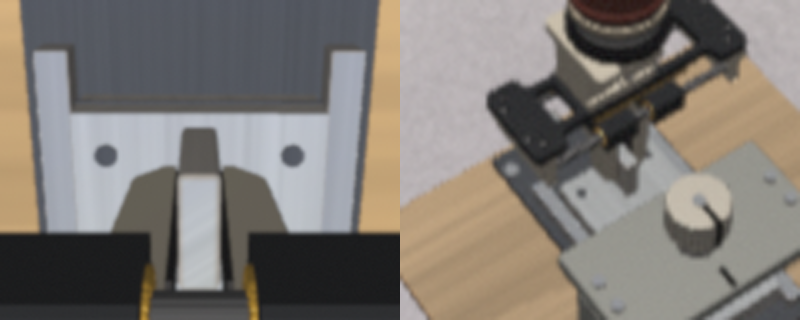

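The blade is gripped (12.0 mm). I'll pull gently along tool +x (press -x), in small steps.

Emit:
drive_tool(steps=[[[0,0,0],[1,0,0],5],[[0,0,0],[2,0,0],5],[[0,0,0],[3,0,0],5],[[0,0,0],[4,0,0],5]], force=25)

```text
clock: 19.88
ee_pos: [0.5562, -0.0452, 0.027]
tcp_rot: [0.002, 0.172, 0.985, -0.0]
contact_force: [2.2, -0.9, -1.3]
finger_gap: 0.0118
```

Emit:
drive_tool(steps=[[[0,0,0],[1.5,0,0],5],[[0,0,0],[3,0,0],5],[[0,0,0],[4.5,0,0],5],[[0,0,0],[6,0,0],5]], force=25)

```text
clock: 20.38
ee_pos: [0.5505, -0.0431, 0.027]
tcp_rot: [0.002, 0.172, 0.985, -0.0]
contact_force: [0.6, -0.8, -1.6]
finger_gap: 0.0118
```

Emit:
drive_tool(steps=[[[0,0,0],[1.5,0,0],5],[[0,0,0],[3,0,0],5],[[0,0,0],[4.5,0,0],5],[[0,0,0],[6,0,0],5],[[0,0,0],[7.5,0,0],5],[[0,0,0],[9,0,0],5]], force=25)

```text
clock: 21.12
ee_pos: [0.542, -0.0401, 0.027]
tcp_rot: [0.002, 0.172, 0.985, -0.0]
contact_force: [2.1, -0.4, -0.2]
finger_gap: 0.012
```

```bash
python3 look2.py 16
```

```text
21.125 [ 0.54198174 -0.04006131  0.02698468] [ 2.05979831 -0.42439807 -0.19686526] [-0.24939131 -0.54835868  0.03912543] 0.011995898251460227
```

View pics/ws16.png

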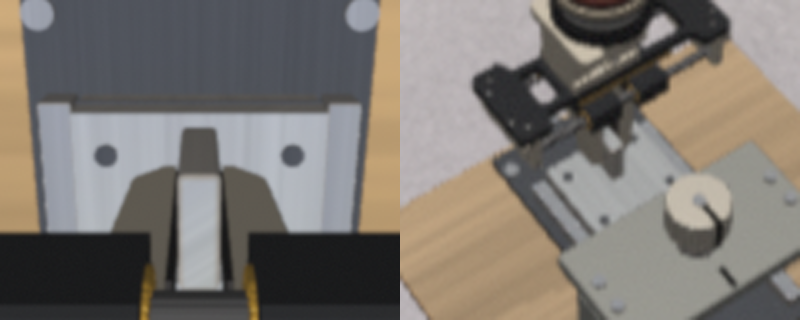

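The mould follows without slip (about 19 mm so far, 2 N drag). Now short steps, feeling for the stop.

Emit:
drive_tool(steps=[[[0,0,0],[0.8,0,0],5],[[0,0,0],[1.6,0,0],5],[[0,0,0],[2.4,0,0],5],[[0,0,0],[3.2,0,0],5]], force=25)

```text
clock: 21.72
ee_pos: [0.5387, -0.0389, 0.027]
tcp_rot: [0.001, 0.172, 0.985, 0.0]
contact_force: [0.8, 0.5, -1.6]
finger_gap: 0.012
```

Emit:
drive_tool(steps=[[[0,0,0],[0.8,0,0],5],[[0,0,0],[1.6,0,0],5],[[0,0,0],[2.4,0,0],5],[[0,0,0],[3.2,0,0],5]])

```text
clock: 22.22
ee_pos: [0.5357, -0.0378, 0.027]
tcp_rot: [0.001, 0.172, 0.985, 0.0]
contact_force: [0.7, -0.2, -0.7]
finger_gap: 0.0119
```

Emit:
drive_tool(steps=[[[0,0,0],[0.8,0,0],5],[[0,0,0],[1.6,0,0],5],[[0,0,0],[2.4,0,0],5],[[0,0,0],[3.2,0,0],5]])

```text
clock: 22.72
ee_pos: [0.5342, -0.0372, 0.027]
tcp_rot: [0.003, 0.172, 0.985, -0.0]
contact_force: [5.7, -1.5, -5.0]
finger_gap: 0.012
```

Emit:
drive_tool(steps=[[[0,0,0],[0.8,0,0],5],[[0,0,0],[1.6,0,0],5],[[0,0,0],[2.4,0,0],5],[[0,0,0],[3.2,0,0],5]])

```text
clock: 23.22
ee_pos: [0.5343, -0.0373, 0.0272]
tcp_rot: [0.006, 0.172, 0.985, -0.001]
contact_force: [8.1, -3.8, -7.8]
finger_gap: 0.0121
```

The stop is found at about 27 mm of travel: the TCP no longer moves and the pull is about 9 N. I'll hold that light pull for over a second, with a slight downward shift to take off the upward component.

Emit:
drive_tool(steps=[[[0,0,0],[3,0,1.5],5],[[0,0,0],[3,0,1.5],5],[[0,0,0],[3,0,1.5],5],[[0,0,0],[3,0,1.5],5]])

```text
clock: 23.72
ee_pos: [0.5346, -0.0373, 0.027]
tcp_rot: [0.01, 0.172, 0.985, -0.001]
contact_force: [5.2, -2.4, 1.0]
finger_gap: 0.0119
```

```bash
python3 look2.py 17
```

```text
23.725 [ 0.53459979 -0.03727374  0.02698351] [ 5.24223675 -2.40137307  1.02466202] [-0.51758624 -0.89981489  0.02473654] 0.011933669099779894
```

View pics/ws17.png

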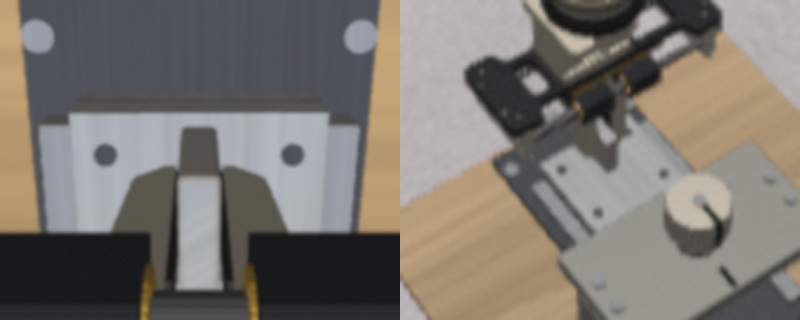

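Emit:
drive_tool(steps=[[[0,0,0],[2,0,0.5],5],[[0,0,0],[4,0,0.5],5],[[0,0,0],[4,0,0.5],5],[[0,0,0],[4,0,0.5],5]])

```text
clock: 24.32
ee_pos: [0.5348, -0.0374, 0.0271]
tcp_rot: [0.014, 0.173, 0.985, -0.001]
contact_force: [7.0, -3.3, -5.3]
finger_gap: 0.0119
```

Emit:
drive_tool(steps=[[[0,0.01,0],[2,0,0.3],5],[[0,0.02,0],[3.5,0,0.3],5],[[0,0.028,0],[5,0,0.3],5],[[0,0.028,0],[5,0,0.3],5],[[0,0.028,0],[5,0,0.3],5]])

```text
clock: 24.95
ee_pos: [0.5341, -0.037, 0.0276]
tcp_rot: [0.004, 0.173, 0.985, 0.001]
contact_force: [5.6, -2.1, -2.6]
finger_gap: 0.0117
```

Emit:
drive_tool(steps=[[[0,0.01,0],[4,0,0.5],5],[[0,0.01,0],[4.5,0,0.5],5],[[0,0.01,0],[4.5,0,0.5],5],[[0,0.01,0],[4.5,0,0.5],5],[[0,0.01,0],[4.5,0,0.5],5],[[0,0.01,0],[4.5,0,0.5],5],[[0,0.01,0],[4.5,0,0.5],5],[[0,0.01,0],[4.5,0,0.5],5],[[0,0.01,0],[4.5,0,0.5],5],[[0,0.01,0],[4.5,0,0.5],5],[[0,0.01,0],[4.5,0,0.5],5],[[0,0.01,0],[4.5,0,0.5],5]])

```text
clock: 26.45
ee_pos: [0.5341, -0.037, 0.028]
tcp_rot: [0.004, 0.173, 0.985, 0.002]
contact_force: [8.3, -2.1, -4.0]
finger_gap: 0.0117
```

```bash
python3 look2.py 18
```

```text
26.45 [ 0.53408971 -0.03695286  0.02795567] [ 8.25931368 -2.11666898 -3.97155366] [-0.76279881 -1.7779227   0.04725961] 0.011723962588842816
```

View pics/ws18.png

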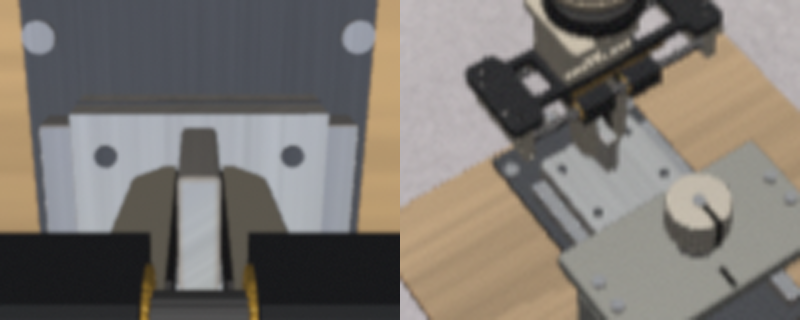

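The pull held at about 8.5 N for 1.5 s with no movement. I'll relax, then open and lift away.

Emit:
drive_tool(steps=[[[0,0,0],[1,0,0.8],5],[[0,0,0],[0.5,0,0.8],5],[[0,0,0],[0.5,0,0.8],5],[[0,0,0],[0.5,0,0.8],12],[[0,0,0],[0.5,0,0.5],18],[[0,0,0],[0.5,0,0],25],[[0,0,0],[0.5,0,0],35],[[0,0,0],[0.5,0,0],40],[[0,0,0],[0.5,0,0],40]], force=10)

```text
clock: 27.68
ee_pos: [0.5334, -0.0367, 0.0279]
tcp_rot: [0.003, 0.173, 0.985, 0.002]
contact_force: [0.3, -0.8, -0.2]
finger_gap: 0.0372
```

Emit:
drive_tool(steps=[[[0,0,0],[0,0,-10],40],[[0,0,0],[0,0,-30],40],[[0,0,0],[0,0,-60],40],[[0,0,0],[0,0,-100],40],[[0,0,0],[0,0,-140],40],[[0,0,0],[0,0,-170],40],[[0,0,0],[20,0,-170],40],[[0,0,0],[20,0,-170],40]])

```text
clock: 28.68
ee_pos: [0.5126, -0.0298, 0.1987]
tcp_rot: [0.004, 0.173, 0.985, 0.002]
contact_force: [-0.1, -1.0, -0.7]
finger_gap: 0.0373
```

Run:
```python
from h import *
s=arm.state();print(s['clock'],s['ee_pos'],s['contact_force'])
c=snap('wrist','w19'); cv2.imwrite('pics/w19c.png',cv2.resize(c['img'][80:280,160:360],(600,600),interpolation=cv2.INTER_CUBIC))
d=snap('scene','s19'); cv2.imwrite('pics/s19c.png',cv2.resize(d['img'][170:345,165:365],(700,600),interpolation=cv2.INTER_CUBIC))
```

```text
28.675 [ 0.51255899 -0.02975484  0.19872483] [-0.0578204  -1.04367609 -0.70548839]
```

View pics/w19c.png

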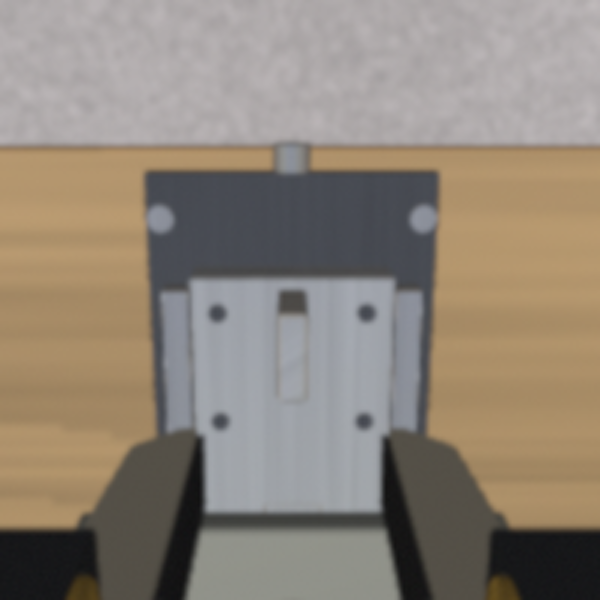

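View pics/s19c.png

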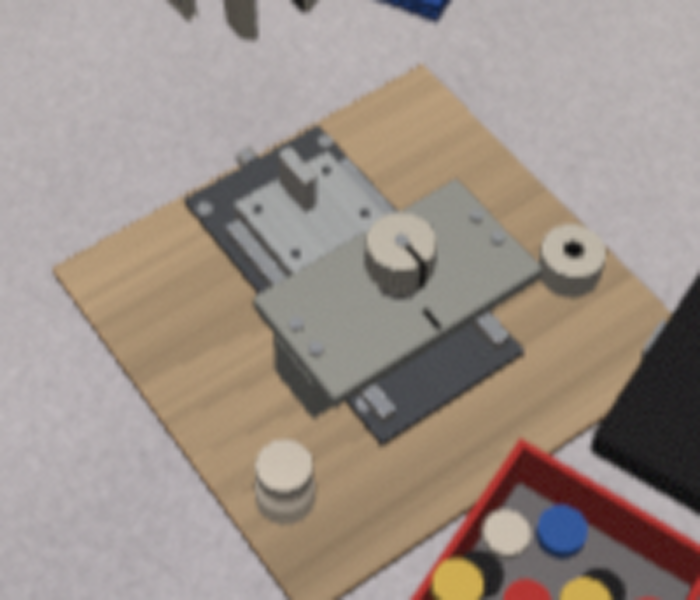

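The mould lies flat between the rails, drawn out. The nut line points at the index line, and the spare nut and jar are in place. One numeric check, then I'll hand in.

Run:
```python
from h import *
P=lambda x,y:((x+.5)/3+160-.5,(y+.5)/3+80-.5)
a=onz(load('w12'),*P(294.5,305),.088);b=onz(load('w19'),*P(292.5,357.5),.088)
print('blade travel',a,b,(b-a)@[-.9415,.337,0])
a=onz(load('w12'),*P(293,229),.046);b=onz(load('w19'),*P(292,277),.046);print('front travel',(b-a)@[-.9415,.337,0])
A,B=load('scene0'),load('s19')
for nm,(x0,x1,y0,y1) in dict(spare=(315,345,230,262),jar=(232,262,293,325)).items():
  print(nm,np.abs(A['pixels'][y0:y1,x0:x1].astype(int)-B['pixels'][y0:y1,x0:x1]).mean())
arm.job_done()
```

```text
blade travel [ 0.55995392 -0.04691122  0.088     ] [ 0.53448964 -0.03812615  0.088     ] 0.02693519491936422
front travel 0.027505687858266754
spare 9.149305555555555
jar 9.174652777777778
the job is handed in; nothing more can be done
```

The job is handed in at about 29 s. The nut is unscrewed to its mark, and the mould is drawn out about 27 mm against its stop and released.

- **Nut:** I gripped it at 15 N and turned it clockwise about 2.98 rad with no visible slip. The last measurement put its line about 1.5° from the index line, within what I can read from the pictures.
- **Mould:** It came out with about 2 N of drag and stopped dead. I held a pull of about 6–9 N for around 3 s, the last 1.5 s of it in one unbroken hold ending at about 8.5 N. The blade top shows 26.9 mm of travel and the front edge 27.5 mm. After I let go it lay flat between the rails with the robot clear.

What disagreed or went less cleanly:
- **Tool length:** The fingertips turned out to be about 30–35 mm above the reported tool point. My first close on the nut shut on air just above it, without touching anything. I then worked with the true tip height.
- **Pull on the stop:** The hand tilted slightly and lifted at times (up to about 8 N upward). I corrected this while holding.
- **Loose things:** The spare nut and the jar look unmoved in the last picture. The before/after pixel difference was about 9 grey levels at both, and I had no unchanged patch to compare that with.

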